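Put the dried whetstone away flat in the drawer

TASK

First pull the drawer of the small steel counter unit fully open. Then lift the whetstone out of its drying rack, put it down and turn it flat on the white cutting board, let go of it, then pick it up again and lay it flat in the drawer's front bay with its long side along the drawer front. Finally push the drawer fully shut again, leaving the oil bottle and the bowl where they stand.

Things in the scene. Friction and masses are not known exactly. Their poses are not given: they have to be found in the camera images.
- drawer (a joint): opening of the drawer in m: 0 shut, 0.165 fully open, with a stop at both ends. It slides towards the robot, along -x of drawer_handle; about 2 N of sliding friction, no spring, stays where it is left
- drawer_handle (a point): middle of the drawer's round dark bar handle, moves with the drawer. Bar level, along this point's y, 120 mm long, 11 mm thick, centre 48 mm above the counter; two stand-offs, 50 mm either side of the middle, hold it 40 mm in front of the drawer front (face at +40 mm along this point's x). x points level from the handle into the unit, z up. The drawer front is 246 mm wide, its top edge 70 mm high
- unit: the fixed steel counter unit that holds the drawer, 230 mm deep (x), 250 mm wide (y), 84 mm high; origin on the counter below its middle, axes as the handle's. Its top panel begins 15 mm behind the face of the shut drawer's front
- bay (a point): centre of the floor of the drawer's front bay, 20 mm above the counter, 126 mm along +x from the handle; axes as the handle's; moves with the drawer. Bay 131 mm (x) by 210 mm (y) inside; walls 36 mm above its floor, rear divider 27 mm, drawer front 50 mm. Drawer fully open: the unit's top panel begins 94 mm along +x, so the bay is uncovered. The panel clears the bay floor by 52 mm: the stone passes only flat
- stone: the whetstone, a plain grey slab with a pale layer on one broad side: 150 mm long (x), 28 mm thick (y), 60 mm wide (z), about 0.5 kg. Origin at the centre of the 150 x 28 mm narrow face that is below at the start. At the start it stands in the rack on that face, z up; lying flat its z is level and its y is vertical
- stone_center (a point): centre of the whetstone, axes as the stone's (x long, y thickness, z width); 36 mm above the counter at the start, and to be 26 mm above the counter lying on the board, 34 mm lying in the bay
- rack_slot (a point): middle of the floor of the drying rack's slot, 6 mm above the counter. Fixed steel rack: base 160 x 90 mm, two walls 150 mm long and 5 mm thick along its x, 34 mm apart inside, their tops 26 mm above the counter (stone's top edge is at 66 mm). x along the slot, z up. Rack and board stand one on each side, left or right
- board_top (a point): centre of the top of the white plastic cutting board, 200 mm (x) by 140 mm (y), 12 mm thick, fixed to the counter; z up
- oil: small amber oil bottle, 56 mm across, 140 mm tall, origin at the centre of its foot; leave alone
- bowl: steel bowl, 110 mm across, 50 mm tall, origin at the centre of its foot; leave alone
There are look-alikes about, which are no part of the job. Several things have the shape of the stone; the one meant has the colours described above.

How it is judged:
On the way, in this order (a step that is already met when the one before it is completed fails the run):
1. the drawer is pulled fully open (more than 145 mm) while the stone still stands in its rack (value of joint drawer above 0.145 m and distance of stone_center from where it was at the start of the episode below 0.01 m), for 0.1 s.
2. the stone lies flat on the cutting board, let go and at rest (angle between stone_center's own z axis and vertical between 1.45 and 1.69 rad and x of stone_center in the frame of board_top between -0.1 and 0.1 m and y of stone_center in the frame of board_top between -0.07 and 0.07 m and z of stone_center in the frame of board_top between 0.005 and 0.021 m and contact force between stone and the fingers below 0.1 N and linear speed of stone below 0.03 m/s), for 0.2 s.
3. the stone lies flat in the front bay of the open drawer, let go and at rest, long side along the drawer front (angle between stone_center's own z axis and vertical between 1.45 and 1.69 rad and x of stone_center in the frame of bay between -0.04 and 0.04 m and y of stone_center in the frame of bay between -0.04 and 0.04 m and z of stone_center in the frame of bay between 0.005 and 0.021 m and angle between the x axis of stone_center and the y axis of bay, either way round below 0.3 rad and contact force between stone and the fingers below 0.1 N and linear speed of stone below 0.03 m/s and value of joint drawer above 0.1 m), for 0.2 s.
At the end, for the whole second after the job is handed in: The drawer is shut to within 8 mm, and the stone is at rest in its front bay, flat (within 7 degrees), its centre within 40 mm of the bay's centre each way and less than 21 mm above the bay floor, its long side within 17 degrees of the drawer front (value of joint drawer below 0.008 m and angle between stone_center's own z axis and vertical between 1.45 and 1.69 rad and x of stone_center in the frame of bay between -0.04 and 0.04 m and y of stone_center in the frame of bay between -0.04 and 0.04 m and z of stone_center in the frame of bay between 0.005 and 0.021 m and angle between the x axis of stone_center and the y axis of bay, either way round below 0.3 rad and linear speed of stone below 0.03 m/s); the robot touches nothing.
It fails at once if the oil bottle is pushed more than 30 mm from its place or tipped over (distance of oil from where it was at the start of the episode above 0.03 m or angle between oil's own z axis and vertical above 0.5 rad).
It fails at once if the bowl is pushed more than 30 mm from its place or tipped over (distance of bowl from where it was at the start of the episode above 0.03 m or angle between bowl's own z axis and vertical above 0.5 rad).
It also fails if it takes over 72 s, if anything falls off the work surface, if the arm or the gripper's body presses on something with over 40 N, if the wrist force passes 120 N, or if a joint passes its speed limit or range.

ROBOT

A 7-joint arm with a two-finger parallel gripper is mounted at the origin on the work surface. World frame = base frame: x ahead of the robot, y to its left, z up, the work surface at z = 0. Lengths are in m, angles in rad, forces in N, time in s.
With the tool pointing down it reaches from about 0.35 to 0.9 m from the base axis. Payload 7.2 kg.
Tool frame: the origin (TCP) lies on the centre line of the jaws, within the pads' length; the fingertips stand 14 mm ahead of it and the grasp point (between the pads) lies 5 mm behind it; y points along the fingers, z is the direction in which the jaws open and shut, and the axes are right-handed (so a half turn about y gives the same grasp; the last joint's range is limited). The gripper opens to 88 mm and grips with 3 to 60 N. Pads are 20 mm wide; open, the fingers measure 115 mm over their backs; the gripper's body (75 mm by 178 mm) begins 61 mm behind the grasp point.
Start: joints at [-1.294, 0.411, -0.013, 1.596, 0.006, 1.134, -0.082], TCP at [0.211, 0.588, 0.237] pointing down, gripper open.
Joint ranges: [-2.95, 2.95], [-0.29, 1.99], [-1.47, 1.44], [0.14, 2.54], [-1.03, 4.17], [0.13, 1.85], [-2.86, 2.86]. Speed limits (rad/s): [2.39, 2.39, 3.01, 3.01, 3.14, 3.14, 3.14].

INTERFACE

Orientations are given as a rotation vector (axis times angle).
In Python, from cell import sense, camera, finish_job gives the robot as it stands.
- The arm moves only by the tool send_rows, never from a script. Its argument "series" is a list of rows, each a list of 2 entries, a list of its own where there are three numbers: the shift along the tool's x, y, z in cm, then the turn about the tool's y in rad. A call has exactly 10 rows; each row is the pose to reach, as a shift and turn from the pose commanded when the call began, along the tool's axes at that moment; what a row does not reach only later rows make up. A row lasts 1/10 s, in which the tool goes at most 50 mm and 8.59 degrees, less where a joint would pass 70% of its speed; a pose out of reach is approached as far as the arm can. A call with a gripper value outside its range is refused whole. "fingers" is the gripper's target within -1 to 1 (shut at 1, half-way at 0, fully open at -1), set as the call begins (left out, the last holds). The fingers move at their own pace and stop on an object; "grip_force" is the grip in N (left out, the last holds). Time passes only in rows, so rows that repeat a pose let the fingers close, or fill a call up. It gives the time, the measured TCP pose, the force and the opening at its end, in the units of the state.
- sense(): the state, without advancing time (a new reading comes with each control period).
- camera(name): name is "scene" or "top" or "wrist"; returns a dict with "pixels" (480x640x3 uint8, red, green, blue), "range_z" (480x640 float32, m along the optical axis (not along the pixel's ray), 0 where there is no reading), "mtx" (3x3 intrinsics, pixels), "k1" (the pictures are not rectified: a ray, as slopes to the right and down, at radius r is drawn at 1 + k1 r^2 times it, then the intrinsics apply), "world_to_cam" (4x4, takes a point from world to camera coordinates). Camera axes: x right, y up, looking along -z (the intrinsics and any distortion apply to the point x, -y, -z); pixel columns grow to the right and rows downward; lengths in m; the calibration is good to about 2 mm. A picture is of the moment at which its call begins.
- finish_job(): hands the job in, once; it reports no verdict.
The state is a dict: "time": time; "joints": joint angles; "joint_velocities": joint speeds; "joint_torque": joint torques, N m; "position": TCP position; "ee_rot": TCP orientation; "wrist_force": force on the tool from outside, world axes, zero at the start; "ft_torque": the same for the moment, N m; "opening": finger opening in m.
Only numpy, scipy, OpenCV 4.12 (cv2) and the standard library are available. Lean on these libraries where they do the work, as an engineer would, in place of code of your own. Each camera call takes 0.05 s, during which the arm holds its last target. There are 200 camera calls.

## Working session

There is one attempt and no reset: what is moved stays moved. The work goes in short steps, Python scripts to look and compute and a tool call to move; the robot and the scene stay as the last step left them, time stands still between calls to the robot, and variables do not carry over. Pictures are saved under pics/ and viewed, about 8 in all and at most 12, crops included, and the job is handed in when it is done.

Besides the shell and the picture viewer there is one more tool, called by a JSON object that holds its "api" and its "payload", one argument or row to a line. send_rows: Moves the arm, as the interface text tells. Its arguments: {"type":"object","properties":{"series":{"type":"array"},"fingers":{"type":"number"},"grip_force":{"type":"number"}},"required":["series"]}

```bash
mkdir -p pics; cat > h.py <<'E'
import numpy as np, cv2
from cell import sense, camera, finish_job
from scipy.spatial.transform import Rotation as R
def snap(n,f):
    c=camera(n); cv2.imwrite(f'pics/{f}.png',c['pixels'][:,:,::-1]); np.savez(f'pics/{f}.npz',**{k:c[k] for k in c}); return c
def load(f): return dict(np.load(f'pics/{f}.npz'))
def world(c,u,v,z=None):
    """pixel to world; by depth, or on plane z"""
    K=c['mtx']; k=float(c['k1']); d=np.array([(u-K[0,2])/K[0,0],(v-K[1,2])/K[1,1]]); s=d.copy()
    for _ in range(20): s=d/(1+k*(s@s))
    T=np.linalg.inv(c['world_to_cam']); ray=T[:3,:3]@np.array([s[0],-s[1],-1]); o=T[:3,3]
    t=c['range_z'][int(round(v)),int(round(u))] if z is None else (z-o[2])/ray[2]
    return o+t*ray
def st():
    s=sense(); Rm=R.from_rotvec(s['ee_rot']).as_matrix()
    print('t',s['time'],'p',np.round(s['position'],4),'axes x,y,z\n',np.round(Rm.T,3),'\nF',np.round(s['wrist_force'],1),'op',s['opening'],'q',np.round(s['joints'],2)); return s,Rm
E
python3 - <<'E'
from h import *
st()
a=snap('scene','s0'); b=snap('top','t0')
for c in(a,b): print(c['mtx'].tolist(),c['k1'],np.round(np.linalg.inv(c['world_to_cam']),3).tolist())
E
```

```text
t 0.0 p [0.2111 0.5877 0.2358] axes x,y,z
 [[ 0.941 -0.338  0.   ]
 [-0.    -0.002 -1.   ]
 [ 0.338  0.941 -0.002]] 
F [ 1.  -1.6  0.6] op 0.08783615515402016 q [-1.29  0.41 -0.01  1.6   0.01  1.13 -0.08]
[[443.39983950673053, 0.0, 316.9956122802666], [0.0, 443.39983950673053, 239.94113793233615], [0.0, 0.0, 1.0]] 0.0017400039613509194 [[-0.681, -0.402, 0.612, 1.137], [0.732, -0.397, 0.554, 0.609], [0.02, 0.825, 0.564, 0.62], [0.0, 0.0, 0.0, 1.0]]
[[438.5327829228058, 0.0, 322.5970827483311], [0.0, 438.5327829228058, 238.71357908468903], [0.0, 0.0, 1.0]] -0.07287433021977122 [[-0.051, 0.971, -0.232, 0.31], [-0.999, -0.051, 0.007, 0.057], [-0.005, 0.232, 0.973, 0.98], [0.0, 0.0, 0.0, 1.0]]
```

View pics/t0.png

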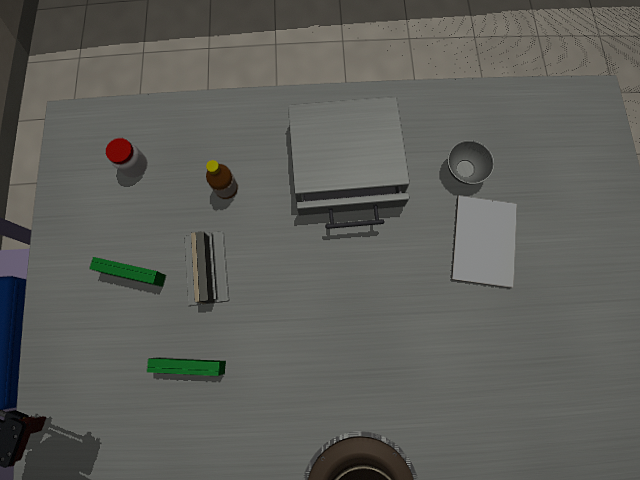

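View pics/s0.png

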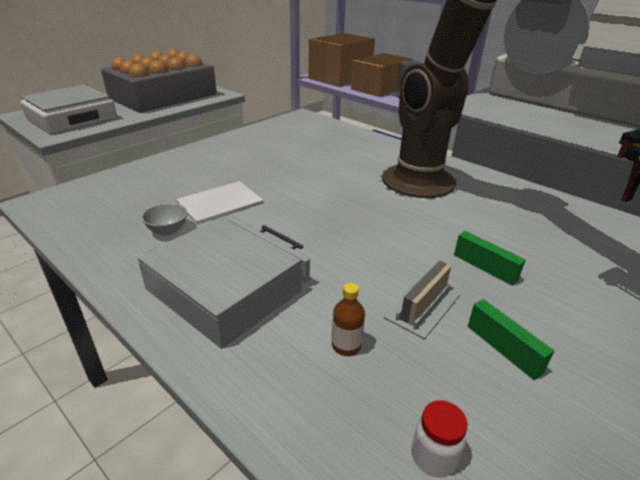

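The candidates with the stone's shape in the top view are green blocks at (128,271) and (186,367), and a grey slab with a pale layer at (203,267), standing in the rack. The grey one fits the description. The drawer handle is at (354,224), the board at (485,242), the oil at (220,180) and the bowl at (470,163). I'll enlarge the stone and handle to confirm.

```bash
python3 - <<'E'
from h import *
i=cv2.imread('pics/t0.png')
a=cv2.resize(i[220:320,170:245],None,fx=5.2,fy=5.2,interpolation=cv2.INTER_CUBIC)
b=cv2.resize(i[180:250,285:415],None,fx=3,fy=3,interpolation=cv2.INTER_CUBIC)
o=np.zeros((520,790,3),np.uint8); o[:520,:390]=a[:520,:390]; o[:210,395:785]=b[:210,:390]
b=cv2.resize(i[185:295,440:530],None,fx=2.7,fy=2.7,interpolation=cv2.INTER_CUBIC); o[215:215+b.shape[0],395:395+b.shape[1]]=b
cv2.imwrite('pics/c1.png',o)
c=load('t0')
for n,u,v,z in [('board tl',458,196,.012),('tr',516,203,.012),('br',512,287,.012),('bl',452,279,.012),('hL',327,227,.048),('hR',382,222,.048),('fL',297,206,.07),('fR',408,197,.07),
 ('stone tan far',192,234,.066),('grey far',209,233,.066),('grey near',214,300,.066),('tan near',197,301,.066),('oil top',213,166,.14),('bowl',470,163,.05)]:
    print(n,np.round(world(c,u,v,z),4),np.round(world(c,u,v),4))
E
```

```text
board tl [ 0.6265 -0.2717  0.012 ] [ 0.6276 -0.2729  0.0084]
tr [ 0.6027 -0.4076  0.012 ] [ 0.607  -0.4144 -0.0023]
br [ 0.4073 -0.368   0.012 ] [ 0.4084 -0.3728  0.0011]
bl [ 0.4331 -0.2341  0.012 ] [ 0.4334 -0.235   0.009 ]
hL [0.5579 0.0389 0.048 ] [0.5567 0.039  0.0526]
hR [ 0.5629 -0.0829  0.048 ] [ 0.5613 -0.082   0.0541]
fL [0.6026 0.1019 0.07  ] [0.6026 0.1019 0.0703]
fR [ 0.6106 -0.1413  0.07  ] [ 0.6098 -0.1408  0.0724]
stone tan far [0.553  0.3319 0.066 ] [0.5532 0.3322 0.0651]
grey far [0.5533 0.2947 0.066 ] [0.5646 0.3058 0.0233]
grey near [0.4082 0.2832 0.066 ] [0.3098 0.0568 0.9797]
tan near [0.4078 0.3191 0.066 ] [0.3098 0.0568 0.9797]
oil top [0.6762 0.2689 0.14  ] [0.6764 0.269  0.1397]
bowl [ 0.6921 -0.297   0.05  ] [ 0.7102 -0.3137  0.0061]
```

View pics/c1.png

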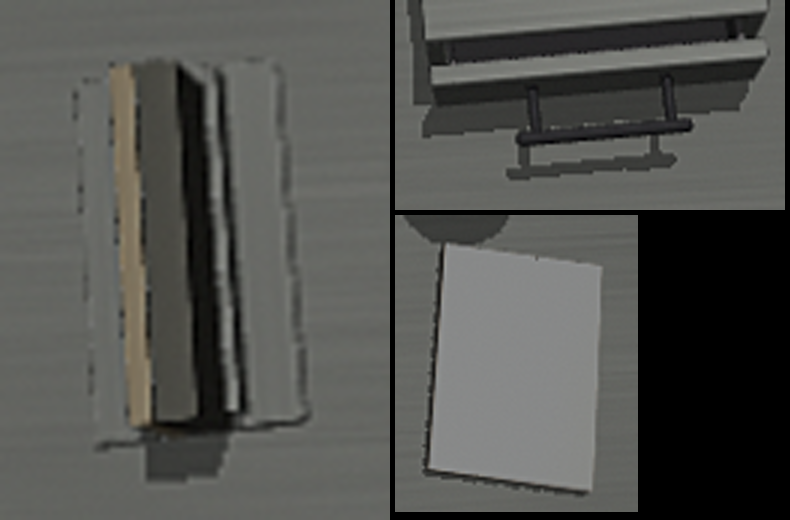

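The crop confirms the grey slab with the tan layer on its left. Next I'll refine the numbers with the depth clouds.

```bash
cat >> h.py <<'E'
def cloud(c):
    K=c['mtx'];k=float(c['k1']);v,u=np.mgrid[0:480,0:640];d=np.stack([(u-K[0,2])/K[0,0],(v-K[1,2])/K[1,1]],-1);s=d.copy()
    for _ in range(20): s=d/(1+k*(s**2).sum(-1,keepdims=True))
    z=c['range_z'][...,None]; P=np.concatenate([s[...,:1]*z,-s[...,1:]*z,-z],-1); T=np.linalg.inv(c['world_to_cam'])
    return np.where(z>0,P@T[:3,:3].T+T[:3,3],np.nan)
def box(c,x,y,z,n=''):
    P=cloud(c).reshape(-1,3); m=np.all([(P[:,i]>r[0])&(P[:,i]<r[1]) for i,r in enumerate((x,y,z))],0); Q=P[m]
    r=cv2.minAreaRect((Q[:,:2]*1000).astype(np.float32)); print(n,len(Q),'ctr',np.round(r[0],1),'size',np.round(r[1],1),'ang',round(r[2],2),'z',np.round(np.median(Q[:,2]),4)); return Q
E
python3 - <<'E'
from h import *
for f in('t0','s0'):
    c=load(f)
    box(c,(.38,.58),(.26,.36),(.058,.075),'stone')
    box(c,(.53,.582),(-.12,.08),(.035,.065),'handle')
    box(c,(.585,.64),(-.16,.12),(.06,.077),'front top')
    box(c,(.6,.9),(-.2,.14),(.078,.095),'unit top')
    box(c,(.38,.65),(-.43,-.21),(.008,.02),'board')
    box(c,(.6,.72),(.2,.32),(.1,.15),'oil'); box(c,(.6,.78),(-.38,-.22),(.03,.06),'bowl')
E
```

```text
stone 979 ctr [483.1 315.8] size [150.8  29.7] ang 3.95 z 0.0655
handle 331 ctr [570.1 -20.5] size [ 26.7 128.1] ang 2.13 z 0.052
front top 937 ctr [617.8 -19.4] size [ 32.5 249.4] ang 2.07 z 0.0695
unit top 9965 ctr [739.8 -15.4] size [217.2 251.7] ang 2.05 z 0.0839
board 5012 ctr [ 517.2 -320.4] size [141.3 201.5] ang 79.21 z 0.0117
oil 297 ctr [674.8 268. ] size [32.6 37.9] ang 50.36 z 0.1262
bowl 660 ctr [ 696.2 -299.2] size [107.7 108.5] ang 62.15 z 0.0446
stone 793 ctr [482.1 316.9] size [153.  29.] ang 4.47 z 0.0659
handle 238 ctr [570.1 -20.7] size [ 22.5 128.6] ang 0.39 z 0.0516
front top 509 ctr [611.4 -17.3] size [250.   39.6] ang 86.18 z 0.0698
unit top 8470 ctr [740.7 -15.5] size [217.1 254. ] ang 2.34 z 0.084
board 1839 ctr [ 521.2 -321.5] size [148.4 201.8] ang 80.07 z 0.012
oil 484 ctr [681.2 272.6] size [34.3 33.4] ang 84.53 z 0.1191
bowl 679 ctr [ 699.2 -299.3] size [109.8 106.6] ang 85.08 z 0.0417
```

```bash
cat >> h.py <<'E'
def go(x,y,z,jaw=None):
    s,Rm=st(); d=Rm.T@(np.array([x,y,z])-s['position'])*100; a=np.arctan2(Rm[1,2],Rm[0,2])
    if jaw is not None: print('turn',np.round((a-jaw+np.pi/2)%np.pi-np.pi/2,3))
    print('shift cm',np.round(d,2))
E
python3 -c "
from h import *
go(.562,-.0215,.15,.037)"
```

```text
t 0.1 p [0.2112 0.5878 0.2359] axes x,y,z
 [[ 0.941 -0.338  0.   ]
 [-0.    -0.001 -1.   ]
 [ 0.338  0.941 -0.001]] 
F [-0.2  0.1 -0.3] op 0.0878285704807179 q [-1.29  0.41 -0.01  1.6   0.01  1.13 -0.08]
turn 1.189
shift cm [ 53.61   8.66 -45.47]
```

{"api": "send_rows", "payload": {
  "series": [
    [[5, 1, -4.2], 0.12],
    [[10, 2, -8.4], 0.24],
    [[14, 3, -12], 0.36],
    [[18, 4, -15.5], 0.48],
    [[22, 5, -19], 0.6],
    [[26, 5, -22.3], 0.7],
    [[30, 5, -25.6], 0.8],
    [[34, 5, -29], 0.9],
    [[38, 5, -32.3], 1.0],
    [[42, 5, -35.6], 1.1]
  ],
  "fingers": 0.32,
  "grip_force": 30
}}

```text
time: 1.1
position: [0.459, 0.1561, 0.1869]
ee_rot: [-1.264, 1.119, -1.119]
wrist_force: [0.1, 0.9, -0.7]
opening: 0.0298
```

```bash
python3 -c "
from h import *
go(.562,-.0215,.15,.037)"
```

```text
t 1.1 p [0.459  0.1561 0.1869] axes x,y,z
 [[ 0.122 -0.993 -0.   ]
 [-0.     0.    -1.   ]
 [ 0.993  0.122 -0.   ]] 
F [ 0.1  0.9 -0.7] op 0.0298470321217355 q [-0.77  0.23  0.4   2.01 -0.11  0.92 -0.19]
turn 0.085
shift cm [18.89  3.68  8.06]
```

{"api": "send_rows", "payload": {
  "series": [
    [[4, 0.5, 2], 0.08],
    [[8, 1, 4], 0.08],
    [[12, 2, 6], 0.08],
    [[15, 3, 7], 0.08],
    [[18.9, 3.7, 8], 0.08],
    [[18.9, 3.7, 8], 0.08],
    [[18.9, 3.7, 8], 0.08],
    [[18.9, 3.7, 8], 0.08],
    [[18.9, 3.7, 8], 0.08],
    [[18.9, 3.7, 8], 0.08]
  ]
}}

```text
time: 2.1
position: [0.5616, -0.0181, 0.1501]
ee_rot: [-1.231, 1.174, -1.174]
wrist_force: [0.1, -0.2, 0.3]
opening: 0.0299
```

```bash
python3 - <<'E'
from h import *
go(.562,-.0215,.043,.037)
c=snap('wrist','w1')
P=cloud(c); m=(P[...,2]>.04)&(P[...,2]<.06)&(P[...,0]<.585)&(P[...,0]>.5)
print(m.sum(),np.nanmin(P[m],0),np.nanmax(P[m],0),np.nanmean(P[m],0))
E
```

```text
t 2.1 p [ 0.5616 -0.0181  0.1501] axes x,y,z
 [[ 0.048 -0.999 -0.001]
 [ 0.     0.001 -1.   ]
 [ 0.999  0.048  0.   ]] 
F [ 0.1 -0.2  0.3] op 0.029908100782618116 q [-0.41  0.42  0.46  1.87 -0.23  0.9   0.21]
turn 0.011
shift cm [ 0.35 10.71  0.02]
4462 [ 0.55357853 -0.08583195  0.04648383] [0.58498135 0.04352249 0.05605845] [ 0.56377203 -0.01520109  0.05246766]
```

View pics/w1.png

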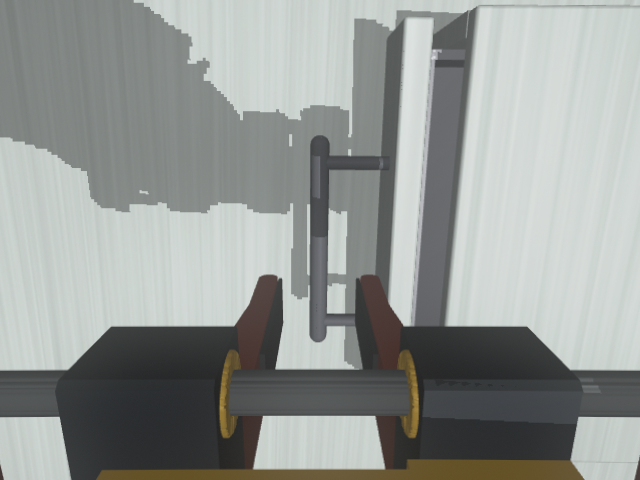

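The wrist picture shows the bar at column 319, centred between the fingers (275 and 365). I'll descend, grip and pull.

{"api": "send_rows", "payload": {
  "series": [
    [[0.3, 4, 0], 0.01],
    [[0.3, 8, 0], 0.01],
    [[0.3, 10.7, 0], 0.01],
    [[0.3, 10.7, 0], 0.01],
    [[0.3, 10.7, 0], 0.01],
    [[0.3, 10.7, 0], 0.01],
    [[0.3, 10.7, 0], 0.01],
    [[0.3, 10.7, 0], 0.01],
    [[0.3, 10.7, 0], 0.01],
    [[0.3, 10.7, 0], 0.01]
  ]
}}

```text
time: 3.15
position: [0.562, -0.0224, 0.0433]
ee_rot: [-1.225, 1.182, -1.183]
wrist_force: [-0.5, 0.8, 0.7]
opening: 0.0305
```

{"api": "send_rows", "payload": {
  "series": [
    [[0, 0, 0], 0],
    [[0, 0, 0], 0],
    [[0, 0, 0], 0],
    [[0, 0, 0], 0],
    [[0, 0, -1], 0],
    [[0, 0, -2.5], 0],
    [[0, 0, -4], 0],
    [[0, 0, -5.5], 0],
    [[0, 0, -7], 0],
    [[0, 0, -8], 0]
  ],
  "fingers": 1,
  "grip_force": 30
}}

```text
time: 4.15
position: [0.4804, -0.0255, 0.0429]
ee_rot: [-1.226, 1.183, -1.183]
wrist_force: [2.7, -0.6, -5.1]
opening: 0.0104
```

```bash
python3 - <<'E'
from h import *
go(.412,-.0275,.043,.037)
E
```

```text
t 4.15 p [ 0.4804 -0.0255  0.0429] axes x,y,z
 [[ 0.036 -0.999  0.   ]
 [-0.    -0.    -1.   ]
 [ 0.999  0.036 -0.   ]] 
F [ 2.7 -0.6 -5.1] op 0.010426680992525882 q [-0.36  0.47  0.4   2.13 -0.32  0.59  0.3 ]
turn -0.001
shift cm [-0.04 -0.01 -6.85]
```

{"api": "send_rows", "payload": {
  "series": [
    [[0, 0, -1.2], 0],
    [[0, 0, -2.4], 0],
    [[0, 0, -3.6], 0],
    [[0, 0, -4.6], 0],
    [[0, 0, -5.4], 0],
    [[0, 0, -6], 0],
    [[0, 0, -6.3], 0],
    [[0, 0, -6.6], 0],
    [[0, 0, -6.8], 0],
    [[0, 0, -6.8], 0]
  ]
}}

```text
time: 5.15
position: [0.4135, -0.028, 0.0428]
ee_rot: [-1.226, 1.183, -1.183]
wrist_force: [0.2, -4.9, -5.3]
opening: 0.0102
```

```bash
python3 - <<'E'
from h import *
st()
E
```

```text
t 5.15 p [ 0.4135 -0.028   0.0428] axes x,y,z
 [[ 0.036 -0.999  0.   ]
 [-0.001 -0.    -1.   ]
 [ 0.999  0.036 -0.001]] 
F [ 0.2 -4.9 -5.3] op 0.010166392685268586 q [-0.39  0.39  0.41  2.29 -0.3   0.52  0.29]
```

{"api": "send_rows", "payload": {
  "series": [
    [[0, 0, -0.1], 0],
    [[0, 0, -0.2], 0],
    [[0, 0, -0.3], 0],
    [[0, 0, -0.4], 0],
    [[0, 0, -0.5], 0],
    [[0, 0, -0.5], 0],
    [[0, 0, -0.5], 0],
    [[0, 0, -0.5], 0],
    [[0, 0, -0.5], 0],
    [[0, 0, -0.5], 0]
  ]
}}

```text
time: 6.15
position: [0.4116, -0.0281, 0.0429]
ee_rot: [-1.224, 1.179, -1.185]
wrist_force: [10.3, -4.2, -19.6]
opening: 0.01
```

{"api": "send_rows", "payload": {
  "series": [
    [[0, 0, 0.3], 0],
    [[0, 0, 0.3], 0],
    [[0, 0, 0.3], 0],
    [[0, -3, 0.3], 0],
    [[0, -7, 0.3], 0],
    [[0, -11, 0.3], 0],
    [[0, -15, 0.3], 0],
    [[0, -15, 0.3], 0],
    [[0, -15, 0.3], 0],
    [[0, -15, 0.3], 0]
  ],
  "fingers": 0.32
}}

```text
time: 7.15
position: [0.4111, -0.0276, 0.1921]
ee_rot: [-1.227, 1.184, -1.181]
wrist_force: [0.4, 0.4, -0.8]
opening: 0.03
```

```bash
python3 - <<'E'
from h import *
go(.4826,.3163,.17,.073+np.pi/2)
c=snap('top','t1')
box(c,(.53,.9),(-.2,.14),(.078,.095),'unit top')
box(c,(.425,.5),(-.16,.12),(.062,.077),'front top')
box(c,(.38,.58),(.26,.36),(.058,.075),'stone')
E
```

```text
t 7.15 p [ 0.4111 -0.0276  0.1921] axes x,y,z
 [[ 0.036 -0.999 -0.   ]
 [-0.001  0.    -1.   ]
 [ 0.999  0.036 -0.001]] 
F [ 0.4  0.4 -0.8] op 0.029966425058423035 q [-0.55  0.09  0.54  2.16 -0.06  0.91  0.06]
turn 1.534
shift cm [-34.1    2.21   8.4 ]
unit top 9944 ctr [740.4 -15.7] size [217.9 252.3] ang 2.36 z 0.0839
front top 377 ctr [457.5  43.7] size [ 16.2 107.3] ang 1.75 z 0.0696
stone 982 ctr [483.3 315.6] size [151.6  30.3] ang 4.17 z 0.0655
```

{"api": "send_rows", "payload": {
  "series": [
    [[-4, 0.4, 1], -0.13],
    [[-8, 0.8, 2], -0.27],
    [[-12, 1.2, 3], -0.41],
    [[-16, 1.6, 4], -0.55],
    [[-20, 2, 5], -0.69],
    [[-24, 2.2, 6], -0.83],
    [[-28, 2.2, 7], -0.97],
    [[-31, 2.2, 8], -1.11],
    [[-34.1, 2.2, 8.4], -1.25],
    [[-34.1, 2.2, 8.4], -1.39]
  ],
  "fingers": -0.36
}}

```text
time: 8.2
position: [0.4821, 0.3204, 0.1684]
ee_rot: [-1.568, 0.108, -0.103]
wrist_force: [0.0, 0.1, -0.0]
opening: 0.0601
```

```bash
python3 - <<'E'
from h import *
go(.4830,.3160,.09,.073+np.pi/2)
E
```

```text
t 8.2 p [0.4821 0.3204 0.1684] axes x,y,z
 [[ 0.991 -0.134 -0.003]
 [-0.003 -0.    -1.   ]
 [ 0.134  0.991 -0.   ]] 
F [ 0.   0.1 -0. ] op 0.0600954077819991 q [-0.76  0.4   0.12  1.79 -0.06  0.95  0.82]
turn -0.207
shift cm [ 0.18  7.84 -0.42]
```

{"api": "send_rows", "payload": {
  "series": [
    [[0.1, 2, -0.2], -0.1],
    [[0.1, 4, -0.4], -0.2],
    [[0.1, 7, -0.4], -0.21],
    [[0.1, 7.8, -0.4], -0.21],
    [[0.1, 7.8, -0.4], -0.21],
    [[0.1, 7.8, -0.4], -0.21],
    [[0.1, 7.8, -0.4], -0.21],
    [[0.1, 7.8, -0.4], -0.21],
    [[0.1, 7.8, -0.4], -0.21],
    [[0.1, 7.8, -0.4], -0.21]
  ]
}}

```text
time: 9.2
position: [0.4842, 0.3121, 0.0934]
ee_rot: [-1.57, -0.052, 0.051]
wrist_force: [-0.3, 0.8, -0.1]
opening: 0.0599
```

```bash
python3 - <<'E'
from h import *
go(.4830,.3160,.047,.073+np.pi/2)
c=snap('wrist','w2'); box(c,(.38,.58),(.26,.36),(.058,.075),'stone')
E
```

```text
t 9.2 p [0.4842 0.3121 0.0934] axes x,y,z
 [[ 0.998  0.065  0.001]
 [ 0.001  0.001 -1.   ]
 [-0.065  0.998  0.   ]] 
F [-0.3  0.8 -0.1] op 0.05986731610435986 q [-0.71  0.49  0.07  1.86 -0.05  0.79  1.02]
turn -0.008
shift cm [-0.09  4.64  0.4 ]
stone 17791 ctr [481.9 316.2] size [150.4  28.1] ang 4.09 z 0.0664
```

View pics/w2.png

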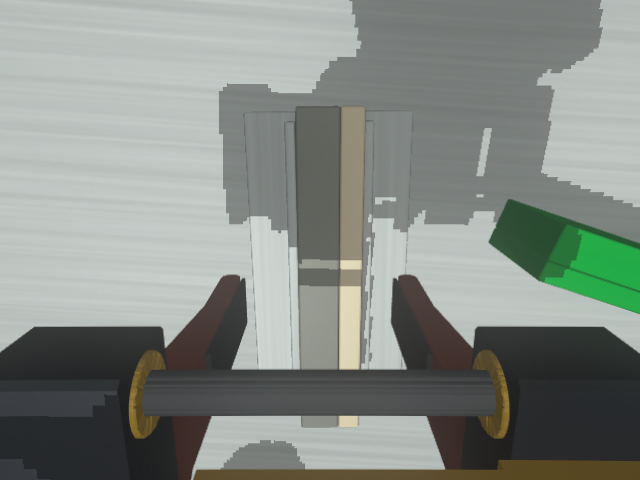

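The stone (columns 297–363, grey and tan) stands between the fingers, about 4 mm towards the tan side. I'll shift, descend, grip and lift.

{"api": "send_rows", "payload": {
  "series": [
    [[-0.2, 0, 0.4], -0.01],
    [[-0.2, 1.5, 0.4], -0.01],
    [[-0.2, 3, 0.4], -0.01],
    [[-0.2, 4.6, 0.4], -0.01],
    [[-0.2, 4.6, 0.4], -0.01],
    [[-0.2, 4.6, 0.4], -0.01],
    [[-0.2, 4.6, 0.4], -0.01],
    [[-0.2, 4.6, 0.4], -0.01],
    [[-0.2, 4.6, 0.4], -0.01],
    [[-0.2, 4.6, 0.4], -0.01]
  ]
}}

```text
time: 10.25
position: [0.4819, 0.3159, 0.0473]
ee_rot: [-1.57, -0.06, 0.059]
wrist_force: [0.1, -0.9, -0.0]
opening: 0.0597
```

{"api": "send_rows", "payload": {
  "series": [
    [[0, 0, 0], 0],
    [[0, 0, 0], 0],
    [[0, 0, 0], 0],
    [[0, 0, 0], 0],
    [[0, -1, 0], 0],
    [[0, -4, 0], 0],
    [[0, -8, 0], 0],
    [[0, -12, 0], 0],
    [[0, -14, 0], 0],
    [[0, -14, 0], 0]
  ],
  "fingers": 1,
  "grip_force": 35
}}

```text
time: 11.25
position: [0.483, 0.3165, 0.1903]
ee_rot: [-1.567, -0.062, 0.055]
wrist_force: [1.0, 0.1, -4.6]
opening: 0.028
```

```bash
python3 - <<'E'
from h import *
print('board y axis',R.from_euler('z',-.188).apply([0,1,0]))
go(.510,-.330,.20,-.188+np.pi/2)
E
```

```text
board y axis [0.18689451 0.98237999 0.        ]
t 11.25 p [0.483  0.3165 0.1903] axes x,y,z
 [[ 0.997  0.075  0.004]
 [ 0.004  0.003 -1.   ]
 [-0.075  0.997  0.003]] 
F [ 1.   0.1 -4.6] op 0.028038795852702768 q [-0.73  0.37  0.08  1.78 -0.03  0.99  1.01]
turn 0.263
shift cm [ -2.14  -1.18 -64.67]
```

{"api": "send_rows", "payload": {
  "series": [
    [[0, 0, -3], 0],
    [[-0.3, 0, -7], 0.03],
    [[-0.5, 0, -12], 0.06],
    [[-0.8, 0, -17], 0.1],
    [[-1, 0, -22], 0.13],
    [[-1.2, 0, -27], 0.16],
    [[-1.4, 0, -32], 0.19],
    [[-1.6, 0, -37], 0.22],
    [[-1.8, 0, -42], 0.25],
    [[-2, 0, -46], 0.26]
  ]
}}

```text
time: 12.25
position: [0.4947, -0.1474, 0.1855]
ee_rot: [-1.566, 0.149, -0.145]
wrist_force: [0.9, -0.1, -3.9]
opening: 0.0282
```

```bash
python3 - <<'E'
from h import *
go(.504,-.340,.13,-.188+np.pi/2)
E
```

```text
t 12.25 p [ 0.4947 -0.1474  0.1855] axes x,y,z
 [[ 0.982 -0.187 -0.002]
 [-0.002 -0.    -1.   ]
 [ 0.187  0.982 -0.001]] 
F [ 0.9 -0.1 -3.9] op 0.028227617335316382 q [-0.09  0.29  0.34  1.93 -0.12  0.94  1.7 ]
turn 0.0
shift cm [  4.52   5.55 -18.75]
```

{"api": "send_rows", "payload": {
  "series": [
    [[1, 0, -4], 0],
    [[2, 0, -8], 0],
    [[3, 1, -12], 0],
    [[4, 2, -16], 0],
    [[4.5, 4, -18], 0],
    [[4.5, 5.5, -18.7], 0],
    [[4.5, 5.5, -18.7], 0],
    [[4.5, 5.5, -18.7], 0],
    [[4.5, 5.5, -18.7], 0],
    [[4.5, 5.5, -18.7], 0]
  ]
}}

```text
time: 13.25
position: [0.5071, -0.3354, 0.1328]
ee_rot: [-1.566, 0.142, -0.145]
wrist_force: [-0.1, 0.2, -4.5]
opening: 0.028
```

```bash
python3 - <<'E'
from h import *
go(.504,-.340,.054,-.188+np.pi/2)
c=snap('top','t2');box(c,(.38,.65),(-.43,-.21),(.008,.02),'board')
E
```

```text
t 13.25 p [ 0.5071 -0.3354  0.1328] axes x,y,z
 [[ 0.983 -0.182  0.001]
 [ 0.001 -0.    -1.   ]
 [ 0.182  0.983  0.   ]] 
F [-0.1  0.2 -4.5] op 0.02799629876874754 q [ 0.24  0.5   0.37  1.77 -0.22  0.91  2.09]
turn 0.005
shift cm [-0.24  7.88 -0.51]
board 3514 ctr [ 517.6 -319.7] size [140.  201.6] ang 79.58 z 0.0118
```

{"api": "send_rows", "payload": {
  "series": [
    [[-0.2, 1.5, -0.5], 0],
    [[-0.2, 3, -0.5], 0],
    [[-0.2, 4.5, -0.5], 0],
    [[-0.2, 6, -0.5], 0],
    [[-0.2, 7, -0.5], 0],
    [[-0.2, 7.4, -0.5], 0],
    [[-0.2, 7.7, -0.5], 0],
    [[-0.2, 7.9, -0.5], 0],
    [[-0.2, 7.9, -0.5], 0],
    [[-0.2, 7.9, -0.5], 0]
  ]
}}

```text
time: 14.3
position: [0.5032, -0.3411, 0.0547]
ee_rot: [-1.565, 0.145, -0.145]
wrist_force: [-6.0, 3.7, 10.3]
opening: 0.028
```

{"api": "send_rows", "payload": {
  "series": [
    [[0, 0, 0], 0],
    [[0, 0, 0], 0],
    [[0, 0, 0], 0],
    [[0, 0, 0], 0],
    [[0, 0, 0], 0],
    [[0, -0.6, 0], 0],
    [[0, -1.3, 0], 0],
    [[0, -2, 0], 0],
    [[0, -2.6, 0], 0],
    [[0, -2.6, 0], 0]
  ],
  "fingers": -1
}}

```text
time: 15.3
position: [0.504, -0.3415, 0.0802]
ee_rot: [-1.567, 0.144, -0.147]
wrist_force: [-0.1, 0.1, -0.3]
opening: 0.0874
```

```bash
python3 - <<'E'
from h import *
st()
c=snap('wrist','w3'); box(c,(.4,.62),(-.42,-.25),(.06,.085),'stone')
E
```

```text
t 15.3 p [ 0.504  -0.3415  0.0802] axes x,y,z
 [[ 0.983 -0.184  0.002]
 [ 0.002 -0.001 -1.   ]
 [ 0.184  0.983 -0.001]] 
F [-0.1  0.1 -0.3] op 0.08743641542552887 q [ 0.27  0.57  0.35  1.8  -0.26  0.81  2.12]
stone 23967 ctr [ 502.4 -338.1] size [146.3  96.7] ang 14.89 z 0.0725
```

The stone is standing on the board, released (top at 72.5 mm). I'll push it over with one open finger, towards +z of the tool.

{"api": "send_rows", "payload": {
  "series": [
    [[0, 0, 1], 0],
    [[0, 0, 2], 0],
    [[0, 0, 2.6], 0],
    [[0, 0, 3], 0],
    [[0, 0, 3.3], 0],
    [[0, 0, 3.6], 0],
    [[0, 0, 3.9], 0],
    [[0, 0, 4.2], 0],
    [[0, 0, 4.5], 0],
    [[0, 0, 4.5], 0]
  ]
}}

```text
time: 16.35
position: [0.5117, -0.2959, 0.0787]
ee_rot: [-1.565, 0.145, -0.144]
wrist_force: [-0.6, -1.1, 0.0]
opening: 0.0874
```

```bash
python3 - <<'E'
from h import *
st()
c=snap('wrist','w4'); c=snap('top','t4')
E
```

```text
t 16.35 p [ 0.5117 -0.2959  0.0787] axes x,y,z
 [[ 0.983 -0.183 -0.001]
 [-0.     0.001 -1.   ]
 [ 0.183  0.983  0.001]] 
F [-0.6 -1.1  0. ] op 0.08744663352361425 q [ 0.19  0.55  0.34  1.85 -0.25  0.79  2.05]
```

View pics/w4.png

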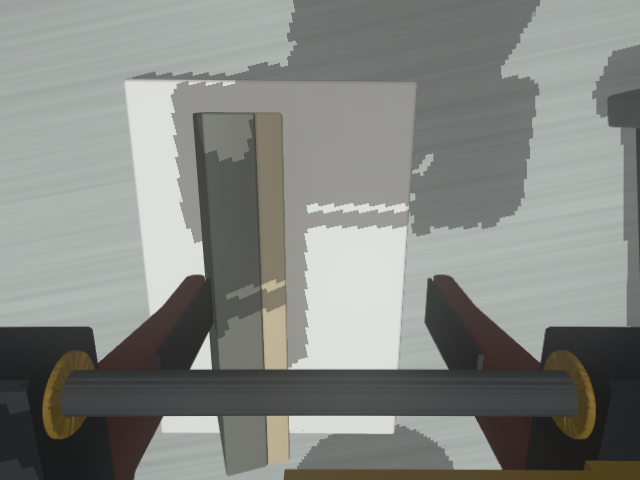

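The stone is tilting: its left broad face now shows at columns 193–213. I'll keep pushing.

{"api": "send_rows", "payload": {
  "series": [
    [[0, 0, 0.3], 0],
    [[0, 0, 0.6], 0],
    [[0, 0, 0.9], 0],
    [[0, 0, 1.2], 0],
    [[0, 0, 1.5], 0],
    [[0, 0, 1.5], 0],
    [[0, 0, 1.5], 0],
    [[0, 0, 1.5], 0],
    [[0, 0, 1.5], 0],
    [[0, 0, 1.5], 0]
  ]
}}

```text
time: 17.45
position: [0.5143, -0.2822, 0.0789]
ee_rot: [-1.566, 0.145, -0.145]
wrist_force: [0.7, -0.0, 0.5]
opening: 0.0881
```

```bash
python3 - <<'E'
from h import *
st()
c=snap('wrist','w5');P=cloud(c)
m=(P[...,2]>.032)&(P[...,2]<.048)&(P[...,0]>.4)&(P[...,0]<.64); m&=(P[...,1]<-.2)&(P[...,1]>-.42)
r=cv2.minAreaRect((P[m][:,:2]*1000).astype(np.float32)); print(m.sum(),r,np.median(P[m][:,2]))
m=(P[...,2]>.052)&(P[...,2]<.085); print('higher',m.sum())
E
```

```text
t 17.45 p [ 0.5143 -0.2822  0.0789] axes x,y,z
 [[ 0.983 -0.184  0.   ]
 [ 0.     0.    -1.   ]
 [ 0.184  0.983  0.   ]] 
F [ 0.7 -0.   0.5] op 0.08808819281519212 q [ 0.16  0.54  0.34  1.86 -0.25  0.78  2.03]
33562 ((499.3879089355469, -293.102294921875), (60.190155029296875, 123.27477264404297), 79.38530731201172) 0.040446325858685475
higher 2637
```

View pics/w5.png

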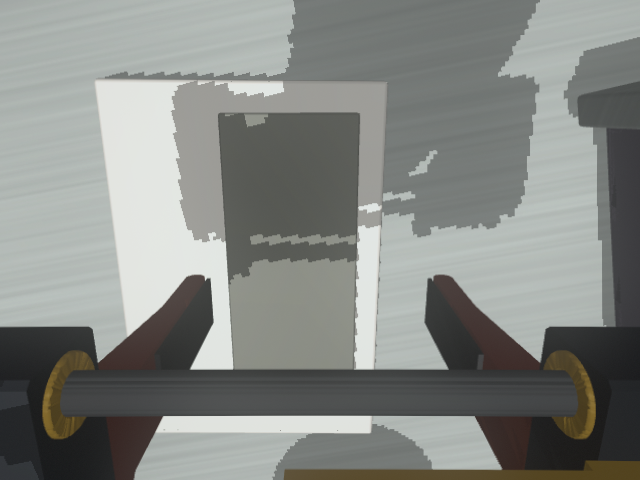

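The stone lies flat on the board (columns 218–360, far edge at row 113, top at 40.4 mm), free of both fingers. I'll measure its centre for the regrasp.

```bash
python3 - <<'E'
from h import *
c=snap('top','t5'); snap('scene','s5')
for f in('t5','s5'): box(load(f),(.38,.62),(-.4,-.22),(.034,.045),f)
c=load('w5')
for u,v in((219,113),(359,113),(234,368),(354,368)): print(world(c,u,v,.04))
i=cv2.imread('pics/t5.png')[180:300,430:540]; cv2.imwrite('pics/c5.png',cv2.resize(i,None,fx=4,fy=4))
E
```

```text
t5 1168 ctr [ 506.9 -292.7] size [ 60.5 139. ] ang 80.3 z 0.0396
s5 594 ctr [ 515.7 -294.9] size [ 67.6 150.9] ang 79.18 z 0.0398
[ 0.43349481 -0.31043889  0.04      ]
[ 0.44427115 -0.25259607  0.04      ]
[ 0.55337468 -0.33304549  0.04      ]
[ 0.56437639 -0.27441835  0.04      ]
```

View pics/c5.png

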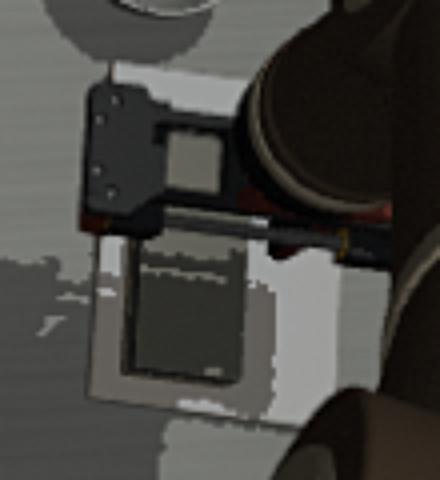

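{"api": "send_rows", "payload": {
  "series": [
    [[0.1, 0, -0.6], 0],
    [[0.1, 0, -1.3], 0],
    [[0.1, 1, -1.3], 0],
    [[0.1, 2.5, -1.3], 0],
    [[0.1, 4, -1.3], 0],
    [[0.1, 4.6, -1.3], 0],
    [[0.1, 4.9, -1.3], 0],
    [[0.1, 4.9, -1.3], 0],
    [[0.1, 4.9, -1.3], 0],
    [[0.1, 4.9, -1.3], 0]
  ]
}}

```text
time: 18.6
position: [0.5134, -0.2952, 0.0304]
ee_rot: [-1.566, 0.144, -0.146]
wrist_force: [0.3, -0.7, 0.3]
opening: 0.088
```

{"api": "send_rows", "payload": {
  "series": [
    [[0, 0, 0], 0],
    [[0, 0, 0], 0],
    [[0, 0, 0], 0],
    [[0, 0, 0], 0],
    [[0, -1, 0], 0],
    [[0, -4, 0], 0],
    [[0, -8, 0], 0],
    [[0, -12, 0], 0],
    [[0, -14, 0], 0],
    [[0, -14, 0], 0]
  ],
  "fingers": 1,
  "grip_force": 35
}}

```text
time: 19.6
position: [0.5142, -0.296, 0.1733]
ee_rot: [-1.567, 0.141, -0.149]
wrist_force: [0.1, -0.0, -4.8]
opening: 0.0599
```

```bash
python3 - <<'E'
from h import *
go(.5375,-.0225,.14,.037)
E
```

```text
t 19.6 p [ 0.5142 -0.296   0.1733] axes x,y,z
 [[ 0.983 -0.184  0.005]
 [ 0.005 -0.002 -1.   ]
 [ 0.184  0.983 -0.001]] 
F [ 0.1 -0.  -4.8] op 0.059917643638768434 q [ 0.15  0.43  0.39  1.77 -0.2   0.97  2.  ]
turn 1.349
shift cm [-2.76  3.28 27.31]
```

{"api": "send_rows", "payload": {
  "series": [
    [[-0.3, 0, 2], 0.12],
    [[-0.6, 0, 5], 0.26],
    [[-0.9, 0, 9], 0.4],
    [[-1.2, 0, 13], 0.54],
    [[-1.5, 0, 17], 0.68],
    [[-1.8, 0, 21], 0.82],
    [[-2.2, 0, 24], 0.96],
    [[-2.5, 0, 26], 1.1],
    [[-2.8, 0, 27.3], 1.24],
    [[-2.8, 0, 27.3], 1.35]
  ]
}}

```text
time: 20.6
position: [0.5343, -0.0187, 0.168]
ee_rot: [-1.227, 1.187, -1.182]
wrist_force: [0.3, 0.6, -4.2]
opening: 0.0601
```

```bash
python3 - <<'E'
from h import *
go(.5375,-.0225,.12,.037)
E
```

```text
t 20.6 p [ 0.5343 -0.0187  0.168 ] axes x,y,z
 [[ 0.034 -0.999 -0.   ]
 [-0.003  0.    -1.   ]
 [ 0.999  0.034 -0.003]] 
F [ 0.3  0.6 -4.2] op 0.06009555890222093 q [-0.57  0.38  0.65  1.92 -0.29  0.93  0.26]
turn -0.003
shift cm [0.4  4.8  0.32]
```

{"api": "send_rows", "payload": {
  "series": [
    [[0.3, 1, 0.3], 0],
    [[0.3, 2, 0.3], 0],
    [[0.3, 3, 0.3], 0],
    [[0.3, 4, 0.3], 0],
    [[0.3, 4.8, 0.3], 0],
    [[0.3, 4.8, 0.3], 0],
    [[0.3, 4.8, 0.3], 0],
    [[0.3, 4.8, 0.3], 0],
    [[0.3, 4.8, 0.3], 0],
    [[0.3, 4.8, 0.3], 0]
  ]
}}

```text
time: 21.6
position: [0.5389, -0.0243, 0.1223]
ee_rot: [-1.225, 1.182, -1.183]
wrist_force: [0.3, -0.4, -4.1]
opening: 0.0595
```

```bash
python3 - <<'E'
from h import *
go(.5375,-.0225,.0385,.037)
snap('wrist','w6')
E
```

```text
t 21.6 p [ 0.5389 -0.0243  0.1223] axes x,y,z
 [[ 0.036 -0.999 -0.   ]
 [ 0.001  0.    -1.   ]
 [ 0.999  0.036  0.001]] 
F [ 0.3 -0.4 -4.1] op 0.05945777993402379 q [-0.52  0.45  0.62  1.96 -0.35  0.84  0.32]
turn -0.001
shift cm [-0.19  8.38 -0.14]
```

View pics/w6.png

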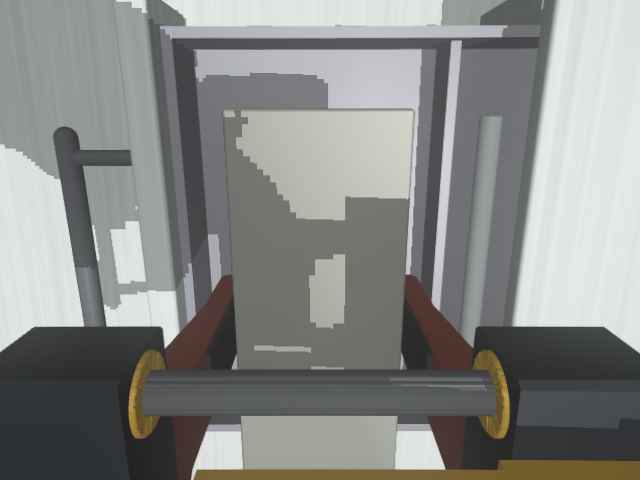

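The stone hangs over the bay, centred between the drawer front (about column 195) and the divider (about column 435). I'll lower it and release.

{"api": "send_rows", "payload": {
  "series": [
    [[-0.1, 1.5, -0.1], 0],
    [[-0.1, 3, -0.1], 0],
    [[-0.1, 4.5, -0.1], 0],
    [[-0.1, 6, -0.1], 0],
    [[-0.1, 7, -0.1], 0],
    [[-0.1, 7.7, -0.1], 0],
    [[-0.1, 8.1, -0.1], 0],
    [[-0.1, 8.3, -0.1], 0],
    [[-0.1, 8.4, -0.1], 0],
    [[-0.1, 8.4, -0.1], 0]
  ]
}}

```text
time: 22.65
position: [0.538, -0.0235, 0.0382]
ee_rot: [-1.225, 1.182, -1.183]
wrist_force: [-0.1, -0.3, -4.3]
opening: 0.0598
```

{"api": "send_rows", "payload": {
  "series": [
    [[0, 0, 0], 0],
    [[0, 0, 0], 0],
    [[0, 0, 0], 0],
    [[0, 0, 0], 0],
    [[0, -2, 0], 0],
    [[0, -5, 0], 0],
    [[0, -9, 0], 0],
    [[0, -12, 0], 0],
    [[0, -12, 0], 0],
    [[0, -12, 0], 0]
  ],
  "fingers": -0.7
}}

```text
time: 23.65
position: [0.538, -0.0232, 0.1584]
ee_rot: [-1.225, 1.182, -1.182]
wrist_force: [-0.2, 0.4, -0.1]
opening: 0.0745
```

```bash
python3 - <<'E'
from h import *
go(.4116,-.0275,.15,.037)
c=snap('wrist','w7'); box(c,(.46,.61),(-.14,.1),(.042,.054),'stone')
P=cloud(c); m=(P[...,2]>.04)&(P[...,2]<.06)&(P[...,0]<.44)&(P[...,0]>.38); print('bar',m.sum(),np.nanmin(P[m],0),np.nanmax(P[m],0))
E
```

```text
t 23.65 p [ 0.538  -0.0232  0.1584] axes x,y,z
 [[ 0.036 -0.999 -0.001]
 [ 0.002  0.001 -1.   ]
 [ 0.999  0.036  0.002]] 
F [-0.2  0.4 -0.1] op 0.07446534057097326 q [-0.55  0.4   0.65  1.93 -0.3   0.91  0.29]
turn -0.001
shift cm [ -0.03   0.82 -12.65]
stone 26760 ctr [538.4 -11.4] size [148.9 221.1] ang 1.75 z 0.0483
bar 4916 [ 0.4044305  -0.09266369  0.04460307] [0.43999657 0.03764906 0.05575992]
```

View pics/w7.png

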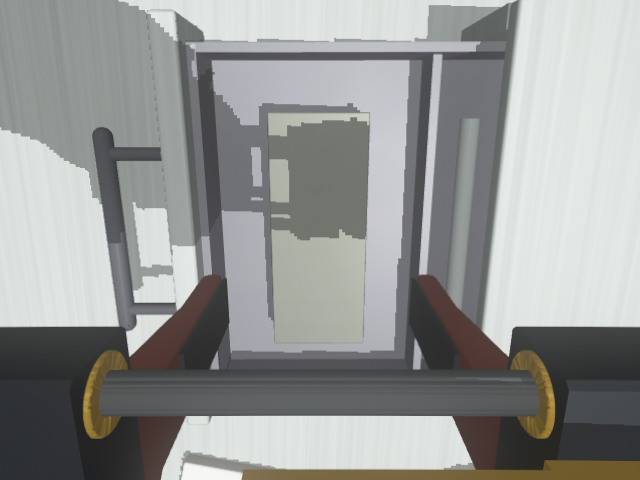

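The stone lies flat, centred in the bay (columns 268–370, rows 112–343), and is released. Now I'll go back to the handle.

{"api": "send_rows", "payload": {
  "series": [
    [[0, 0, -3], 0],
    [[0, 0, -6], 0],
    [[0, 0, -9], 0],
    [[0, 0, -12], 0],
    [[0, 0.8, -12.6], 0],
    [[0, 0.8, -12.6], 0],
    [[0, 0.8, -12.6], 0],
    [[0, 0.8, -12.6], 0],
    [[0, 0.8, -12.6], 0],
    [[0, 0.8, -12.6], 0]
  ],
  "fingers": 0.32
}}

```text
time: 24.7
position: [0.4123, -0.0282, 0.1499]
ee_rot: [-1.226, 1.182, -1.183]
wrist_force: [0.1, 0.7, -0.2]
opening: 0.0301
```

```bash
python3 - <<'E'
from h import *
go(.4110,-.0275,.043,.037)
E
```

```text
t 24.7 p [ 0.4123 -0.0282  0.1499] axes x,y,z
 [[ 0.036 -0.999  0.001]
 [ 0.    -0.001 -1.   ]
 [ 0.999  0.036  0.   ]] 
F [ 0.1  0.7 -0.2] op 0.030093348988988626 q [-0.67  0.18  0.71  2.22 -0.16  0.8   0.18]
turn -0.001
shift cm [-0.08 10.69 -0.12]
```

{"api": "send_rows", "payload": {
  "series": [
    [[0, 3, -0.1], 0],
    [[0, 6, -0.1], 0],
    [[0, 9, -0.1], 0],
    [[0, 10.7, -0.1], 0],
    [[0, 10.7, -0.1], 0],
    [[0, 10.7, -0.1], 0],
    [[0, 10.7, -0.1], 0],
    [[0, 10.7, -0.1], 0],
    [[0, 10.7, -0.1], 0],
    [[0, 10.7, -0.1], 0]
  ]
}}

```text
time: 25.7
position: [0.4111, -0.0278, 0.0434]
ee_rot: [-1.225, 1.182, -1.183]
wrist_force: [-0.5, 0.2, -0.4]
opening: 0.0299
```

{"api": "send_rows", "payload": {
  "series": [
    [[0, 0, 0], 0],
    [[0, 0, 0], 0],
    [[0, 0, 0], 0],
    [[0, 0, 0], 0],
    [[0, 0, 0.2], 0],
    [[0, 0, 0.6], 0],
    [[0, 0, 1.2], 0],
    [[0, 0, 2], 0],
    [[0, 0, 3], 0],
    [[0, 0, 4], 0]
  ],
  "fingers": 1,
  "grip_force": 30
}}

```text
time: 26.7
position: [0.4504, -0.0266, 0.043]
ee_rot: [-1.226, 1.184, -1.182]
wrist_force: [-0.9, 0.2, 6.8]
opening: 0.01
```

{"api": "send_rows", "payload": {
  "series": [
    [[0, 0, 1], 0],
    [[0, 0, 2], 0],
    [[0, 0, 3], 0],
    [[0, 0, 4], 0],
    [[0, 0, 5], 0],
    [[0, 0, 6], 0],
    [[0, 0, 7], 0],
    [[0, 0, 8], 0],
    [[0, 0, 8.7], 0],
    [[0, 0, 9], 0]
  ]
}}

```text
time: 27.7
position: [0.541, -0.0232, 0.043]
ee_rot: [-1.226, 1.183, -1.182]
wrist_force: [-1.0, 1.4, 6.2]
opening: 0.01
```

```bash
python3 - <<'E'
from h import *
go(.5765,-.0215,.043,.037)
E
```

```text
t 27.7 p [ 0.541  -0.0232  0.043 ] axes x,y,z
 [[ 0.036 -0.999 -0.   ]
 [-0.     0.    -1.   ]
 [ 0.999  0.036 -0.   ]] 
F [-1.   1.4  6.2] op 0.009971446742512474 q [-0.45  0.57  0.54  2.   -0.45  0.69  0.41]
turn -0.001
shift cm [-0.04  0.    3.55]
```

{"api": "send_rows", "payload": {
  "series": [
    [[0, 0, 0.6], 0],
    [[0, 0, 1.2], 0],
    [[0, 0, 1.8], 0],
    [[0, 0, 2.3], 0],
    [[0, 0, 2.7], 0],
    [[0, 0, 3.0], 0],
    [[0, 0, 3.2], 0],
    [[0, 0, 3.4], 0],
    [[0, 0, 3.5], 0],
    [[0, 0, 3.5], 0]
  ]
}}

```text
time: 28.7
position: [0.5755, -0.0218, 0.0431]
ee_rot: [-1.226, 1.183, -1.182]
wrist_force: [-0.5, 1.8, 5.3]
opening: 0.0104
```

{"api": "send_rows", "payload": {
  "series": [
    [[0, 0, 0.1], 0],
    [[0, 0, 0.2], 0],
    [[0, 0, 0.3], 0],
    [[0, 0, 0.4], 0],
    [[0, 0, 0.4], 0],
    [[0, 0, 0.4], 0],
    [[0, 0, 0.4], 0],
    [[0, 0, 0.4], 0],
    [[0, 0, 0.4], 0],
    [[0, 0, 0.4], 0]
  ]
}}

```text
time: 29.7
position: [0.5766, -0.0218, 0.043]
ee_rot: [-1.229, 1.188, -1.179]
wrist_force: [-9.6, 1.0, 14.3]
opening: 0.0101
```

The drawer is at its stop: x is 0.5766, as predicted, and the force is rising. I'll release and withdraw.

{"api": "send_rows", "payload": {
  "series": [
    [[0, 0, -0.3], 0],
    [[0, 0, -0.3], 0],
    [[0, 0, -0.3], 0],
    [[0, 0, -0.3], 0],
    [[0, -2, -0.3], 0],
    [[0, -5, -0.3], 0],
    [[0, -9, -0.3], 0],
    [[0, -13, -0.3], 0],
    [[0, -16, -2], 0],
    [[0, -18, -5], 0]
  ],
  "fingers": 0.32
}}

```text
time: 30.7
position: [0.5312, -0.0239, 0.225]
ee_rot: [-1.224, 1.18, -1.185]
wrist_force: [-0.1, 1.1, 0.4]
opening: 0.0299
```

{"api": "send_rows", "payload": {
  "series": [
    [[0, 0, -3], 0],
    [[0, 0, -6], 0],
    [[0, 0, -9], 0],
    [[0, 0, -11], 0],
    [[0, 0, -12], 0],
    [[0, 0, -12], 0],
    [[0, 0, -12], 0],
    [[0, 0, -12], 0],
    [[0, 0, -12], 0],
    [[0, 0, -12], 0]
  ]
}}

```text
time: 31.7
position: [0.4101, -0.0282, 0.2227]
ee_rot: [-1.227, 1.183, -1.183]
wrist_force: [-0.6, 0.2, 0.1]
opening: 0.0298
```

```bash
python3 - <<'E'
from h import *
st()
c=snap('top','t9');snap('wrist','w9');snap('scene','s9')
for f in('t9','w9','s9'):
    c=load(f); P=cloud(c); P=P[(P[...,1]>-.09)&(P[...,1]<.05)]
    f2=P[(P[:,2]>.063)&(P[:,2]<.075)&(P[:,0]>.55)&(P[:,0]<.66)]; b=P[(P[:,2]>.045)&(P[:,2]<.06)&(P[:,0]>.5)&(P[:,0]<.605)]
    for q in(f2,b):
        if len(q): print(f,len(q),np.percentile(q[:,0],[1,50,99]).round(4))
c=load('t9'); box(c,(.6,.72),(.2,.32),(.1,.15),'oil'); box(c,(.6,.78),(-.38,-.22),(.03,.06),'bowl')
c=load('s9'); box(c,(.6,.72),(.2,.32),(.1,.15),'oil'); box(c,(.6,.78),(-.38,-.22),(.03,.06),'bowl')
E
```

```text
t 31.7 p [ 0.4101 -0.0282  0.2227] axes x,y,z
 [[ 0.036 -0.999  0.001]
 [-0.    -0.001 -1.   ]
 [ 0.999  0.036 -0.   ]] 
F [-0.6  0.2  0.1] op 0.02978916125970044 q [-0.74  0.03  0.72  2.13 -0.03  0.99  0.03]
t9 272 [0.6151 0.6228 0.6336]
t9 159 [0.5701 0.577  0.6045]
w9 5126 [0.6135 0.6205 0.6327]
w9 3335 [0.5685 0.575  0.6038]
s9 18 [0.6163 0.619  0.6226]
s9 247 [0.5731 0.5816 0.5991]
oil 296 ctr [674.5 268.9] size [32.8 38.1] ang 42.59 z 0.1242
bowl 661 ctr [ 696.3 -298.9] size [108.2 107.8] ang 51.04 z 0.0444
oil 488 ctr [681.6 273.2] size [32.1 37.7] ang 66.86 z 0.1194
bowl 682 ctr [ 699.9 -298.2] size [108.8 107.7] ang 49.97 z 0.0417
```

View pics/w9.png

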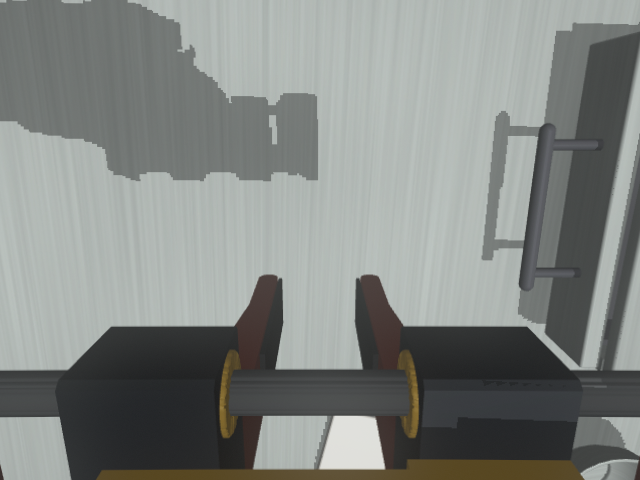

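The handle (column 537) is now at x≈0.576, which is the shut position. The robot is clear of everything, and the oil and bowl are unmoved. Handing in.

```bash
python3 -c "
from cell import finish_job
print(finish_job())"
```

```text
the job is handed in; nothing more can be done
None
```

The job is done and handed in at about 32 s of the 72 s allowed. No verdict was reported.

**What I did:**
- **Opening:** I pulled the drawer to its stop. It had started about 15 mm ajar.
- **Stone on the board:** I lifted the grey and tan stone from the rack, stood it on the board, let go and tipped it flat with one open finger. Its top then measured 40.4 mm, against 40 mm expected.
- **Stone in the bay:** I picked it up again across its width, laid it in the front bay and released it. The last picture showed it flat and centred.
- **Shutting:** I gripped the handle, pushed the drawer until it met its stop, then withdrew.

**Last checks:**
- **Drawer:** the handle was at x = 0.5766 m, 165 mm from the open position, which means shut.
- **Oil and bowl:** both were within about 1 mm of where they started.
- **Robot:** it was clear of everything.
- **Not confirmed:** I couldn't see the stone once the drawer was shut. The automatic fit of the stone in the bay was no use because it took in the drawer walls and fingers, so that placement rests on the picture and the tool pose at release. The oil position differed by about 8 mm between the two cameras, but each camera agreed with its own earlier reading.

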